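# Clear a length gauge and draw its arm out to the set mark

### The job

Somebody left a moulded housing lying in the path of the bench length gauge: put it into the open tray. Then squeeze the lock button on the side of the gauge's grip head to free the telescoping arm, draw the arm out until its pointer lines up with the index clip's mark on the scale, and finish while still holding it there, at rest with the button squeezed in, because a spring pulls the arm back. Leave the index clip where it is set, and do not disturb the bottle, tape roll and screwdriver.

Things in the scene. Friction and masses are not known exactly. Their poses are not given: they have to be found in the camera images.
- gauge: Length gauge, fixed to the bench, placed and turned differently each time. x: the direction in which the arm extends; y: towards the scale; z up; origin at bench level under the grip head's middle when the arm is home. Dark steel base plate x -215 to 185, y -50 to 100, top at z 10 mm; aluminium sleeve 36 mm wide, x -195 to -30, top at z 49 mm.
- grip_head: Grey grip head on the outer end of the telescoping steel bar; axes as the gauge's; origin at bench level under its middle. Lower block 36 x 30 mm (x, y), z 19 to 49 mm; above it the grip block, z 46 to 88 mm, x -16 to 16, y -16 to 10 mm, with the black lock button on its +y side. A steel pointer at z 21 to 27 mm reaches out to y 69 mm.
- head_grip (a point): Where to grip the head: z 70 mm, middle of the grip block in x, y -1 mm (midway between the block's -y face and the pressed button). Grip from above, fingers closing along the gauge's y: one on the -y face, one on the button. Width 36 mm with the button out, 30 mm with it in.
- boom (a joint): Extension of the telescoping arm in m, 0 (home, locked, the start) to 0.135. A spring pulls it back with about 3 N at home and 6 N at 0.12; friction 0.6 N. If let go while out it slides back and its pin stops outside the catch at about 0.02; squeeze the button again and go on.
- lock (a joint): Lock button on the head's +y side, face 24 x 28 mm centred at z 68 mm. Value in m: 0 out (locked), 0.006 squeezed fully in. Fully in takes about 5.5 N; the arm is free from about 0.0045; it springs out when let go. Grip with 20 N or more.
- pointer (a point): Tip of the pointer that moves with the head, z 24 mm, over the scale's inner edge; its x along the gauge equals that of the head's middle.
- index_mark (a point): Steel line, 3 mm wide, on the dark index clip on the scale bar, z 24 mm; the clip is 14 mm long in x, gauge y 73 to 99 mm, top at z 25 mm. It is set 70 to 115 mm along the gauge from the home pointer, differently each time, and slides stiffly (6 N) if pushed. The pointer is to stand level with it along the gauge's x axis.
- scale_zero (a point): Zero of the scale, under the home pointer (gauge x 0, y 60 mm), z 14 mm: top of an aluminium bar, gauge x -15 to 165, y 57 to 97 mm, with black marks each 5 mm, longer each 10 and 50 mm.
- catch_top (a point): Top of the small fixed steel catch at the sleeve's mouth, which holds the locked arm: gauge x -41 to -31, y 18 to 32 mm, top at z 67 mm.
- housing: White moulded plastic housing, 64 x 36 x 30 mm (x, y, z), with a round boss and a square boss on its top (to z 38 mm), about 0.12 kg, loose, lying on the gauge's base plate in the arm's path. Origin: middle of its underside. Grip it across its y (36 mm).
- tray: Grey open tray, fixed, 140 x 170 x 28 mm (x, y, z), walls and floor 4 to 5 mm thick, empty; origin: middle of its underside.
- wash_bottle: Clear bottle, 56 mm diameter, 150 mm high, standing; origin: middle of its underside. Leave alone.
- tape_roll: Cardboard-coloured tape roll, 72 mm diameter, 24 mm high, lying flat; origin: middle of its underside. Leave alone.
- driver: Black-handled screwdriver, 160 mm long, lying across the bench near the robot; origin: about its middle, on the bench. Leave alone.
Not all that is in view belongs to the job. There is more than one size of the tray; the one meant has the size given above.

How it is judged:
By the outcome, as a careful person would: the job done as asked, in the order asked, and still so for the second after the job is handed in, while the arm keeps its last pose, push and grip.
It also fails if it takes over 54 s, if anything falls off the work surface, if the arm or the gripper's body presses on something with over 40 N, if the wrist force passes 120 N, or if a joint passes its speed limit or range.

### The arm

A 6-joint arm with a two-finger parallel gripper is mounted at the origin on the work surface. World frame = base frame: x ahead of the robot, y to its left, z up, the work surface at z = 0. Lengths are in mm, angles in rad, forces in N, time in s.
With the tool pointing down it reaches from about 300 to 775 mm from the base axis. Payload 14.6 kg.
Tool frame: the origin (TCP) lies between the finger pads; the fingertips stand 19 mm ahead of it and the grasp point (between the pads) is the TCP; z points along the fingers, y is the line along which they close (so a half turn about z gives the same grasp; the last joint's range is limited). The gripper opens to 94 mm and grips with 3 to 60 N. Pads are 16 mm wide; open, the fingers measure 119 mm over their backs; the gripper's body (75 mm by 177 mm) begins 78 mm behind the grasp point.
Start: joints at [1.187, 0.3, 1.521, -0, 1.321, -0.067], TCP at [171.337, 522.621, 224.446] pointing down, gripper open.
Joint ranges: [-3.03, 3.03], [-0.79, 2.21], [0.23, 2.52], [-1.04, 4.18], [0, 3.07], [-2.55, 2.55]. Speed limits (rad/s): [2.22, 2.22, 2.57, 3.14, 3.14, 3.14].

### API

Orientations are given as [roll, pitch, yaw] about the fixed x, y, z axes, in that order (R = Rz(yaw) Ry(pitch) Rx(roll)).
In Python, from cell import monitor, imaging, job, find_in, trace gives the robot as it stands. The module is installed in compiled form; this text tells all that it offers.
- The arm moves only by the tool arm_command, never from a script. Its argument "steps" is a list of rows, each a list of 5 numbers: the opening, from 0 (shut) to 1 (fully open), then the shift along the tool's x, y, z in mm, then the turn about the tool's z in degrees. In form: [[gripper, dx, dy, dz, turn], ...]. A call has 1 to 20 rows; each row is the pose to reach, as a shift and turn from the pose commanded when the call began, along the tool's axes at that moment; what a row does not reach only later rows make up. A row lasts 1/8 s, in which the tool goes at most 62.5 mm and 10.7 degrees, less where a joint would pass 70% of its speed; a pose out of reach is approached as far as the arm can. A call with a gripper value outside its range is refused whole. The fingers move at their own pace and stop on an object; "force" is the grip in N (left out, the last holds). Time passes only in rows, so rows that repeat a pose let the fingers close. It gives the time, the measured TCP pose, the force, the opening and the grip force at its end, in the units of the state.
- monitor.read_state(): the state, without advancing time (a new reading comes with each control period).
- imaging.camera(name): name is "scene" or "top" or "wrist"; returns a dict with "img" (420x560x3 uint8, red, green, blue), "mtx" (3x3 intrinsics, pixels), "view" (4x4, takes a point from world to camera coordinates). Camera axes: x right, y down, z forward; pixel columns grow to the right and rows downward; lengths in mm; the calibration is good to about 2 mm. A picture is of the moment at which its call begins. There is no depth.
- job.sign_off(): hands the job in; it is judged then, once.
Trained networks look in a picture, given as the dict that the camera call returned (one of the last four; its "shot" number tells which), for a name from the list of things; names that differ only in an ending like _2 or _b are one class to them, and where a whole thing is asked for, a point or a joint stands for the part that bears it (a point fixed in the world has none). Each returns a list of dicts, best first, with "p" (0 to 1); they miss things now and then, are a little off and sometimes report something else, mostly with a low value. They report only what shows in the picture. A call takes as long as a camera call. They do not tell look-alikes from the thing itself.
- find_in(picture, target): "rect" ([centre column, centre row, width, height] in pixels, round what is visible of it).
- trace(picture, target): "region" (420x560 bool, what is visible of it) and "rect" ([centre column, centre row, width, height] in pixels, round what is visible of it).
The state is a dict: "clock": time; "joints": joint angles; "qd": joint speeds; "effort": joint torques, N m; "eef_pos": TCP position; "eef_rot": TCP orientation; "wrist_force": force on the tool from outside, world axes, zero at the start; "moment": the same for the moment, N m; "finger_gap": finger opening in mm; "finger_force": force on a finger pad.
Only numpy, scipy, OpenCV 4.12 (cv2) and the standard library are available. Lean on these libraries where they do the work, as an engineer would, in place of code of your own. Each camera call takes 0.05 s, during which the arm holds its last target. There are 200 camera calls.

## Working session

There is one attempt and no reset: what is moved stays moved. The work goes in short steps, Python scripts to look and compute and a tool call to move; the robot and the scene stay as the last step left them, time stands still between calls to the robot, and variables do not carry over. Pictures are saved under pics/ and viewed, at most 10 in all, crops included, and the job is handed in when it is done.

Besides the shell and the picture viewer there is one more tool, called after "Call:" as name(argument=value, ...) on one line, values as JSON. arm_command: Moves the arm, as the interface text tells. Its arguments: {"type":"object","properties":{"steps":{"type":"array","items":{"type":"array","items":{"type":"number"}}},"force":{"type":"number"}},"required":["steps"]}

```bash
mkdir -p pics; cat > h.py <<'E'
import numpy as np, cv2
from cell import monitor, imaging, job, find_in, trace
def proj(c,P):
    P=np.atleast_2d(P); q=(c["view"]@np.c_[P,np.ones(len(P))].T)[:3]; u=c["mtx"]@q; return (u[:2]/u[2]).T
def ray(c,u,v,z):
    R=c["view"][:3,:3]; t=c["view"][:3,3]; o=-R.T@t; d=R.T@np.linalg.inv(c["mtx"])@[u,v,1]
    return o+d*(z-o[2])/d[2]
def save(c,n): cv2.imwrite("pics/"+n+".png",c["img"][:,:,::-1])
E
python3 - <<'E'
from h import *
np.set_printoptions(precision=1,suppress=True)
s=imaging.camera("scene");t=imaging.camera("top")
im=np.vstack([t["img"]]); save(t,"top0"); save(s,"scene0")
Z=dict(gauge=10,grip_head=88,housing=30,tray=28,wash_bottle=0,tape_roll=24,driver=10,index_mark=24,pointer=24,scale_zero=14,lock=68,catch_top=67)
for n,z in Z.items():
  for d in find_in(t,n)[:3]:
    r=np.array(d["rect"]); print(n,round(d["p"],2),r,ray(t,r[0],r[1],z))
print(monitor.read_state())
E
```

```text
gauge 0.87 [141.2 237.3 174.5 104.8] [557.4 143.5  10. ]
gauge 0.61 [172.5 201.4   9.2   8.9] [643.4  70.2  10. ]
gauge 0.43 [188.9 230.9  29.1  28.2] [567.7  29.2  10. ]
grip_head 0.74 [246.5 149.8  31.6  29.8] [ 736.7 -120.9   88. ]
grip_head 0.65 [136.8 235.3  37.9  34.5] [546.6 125.1  88. ]
housing 0.59 [189.4 231.6  30.5  32. ] [561.7  23.2  30. ]
tray 0.77 [445.4 249.8 107.7  93.6] [ 491.  -571.8   28. ]
tray 0.63 [370.5 172.6  53.2  37.7] [ 688.3 -417.1   28. ]
tray 0.59 [316.4 240.2  76.5  63.7] [ 527.6 -274.    28. ]
wash_bottle 0.9 [293.7 149.3  25.4  41.8] [ 770.3 -234.4    0. ]
wash_bottle 0.27 [246.6 149.9  33.3  27.1] [ 774.5 -113.9    0. ]
tape_roll 0.77 [246.9 150.8  35.8  33.8] [ 761.7 -116.6   24. ]
driver 0.85 [249.9 322.9  67.4  16.7] [ 347.5 -111.8   10. ]
pointer 0.7 [139.2 233.9  38.9  31.5] [563.  143.5  24. ]
pointer 0.49 [141.9 238.6 176.9 107.8] [551.4 136.6  24. ]
pointer 0.22 [244.4 149.8  31.2  30.7] [ 764.7 -110.4   24. ]
scale_zero 0.6 [141.3 238.1 173.8 102. ] [554.7 141.7  14. ]
lock 0.55 [131.4 238.2  21.8  12.4] [544.7 144.4  68. ]
catch_top 0.67 [139.8 239.2 178.4 109.3] [541.7 125.8  67. ]
catch_top 0.28 [249.  320.   70.8  14.4] [ 355.1 -114.9   67. ]
{'clock': 0.7, 'joints': array([ 1.2,  0.3,  1.5,  0. ,  1.3, -0.1]), 'qd': array([-0., -0.,  0., -0., -0., -0.]), 'effort': array([ -0. , -53.2, -35.3,   0.1,   0. ,   0. ]), 'eef_pos': array([171.3, 522.6, 224.5]), 'eef_rot': array([ 3.1, -0. ,  2.8]), 'wrist_force': array([0.7, 0.3, 0.1]), 'moment': array([-0.,  0.,  0.]), 'finger_force': 0.0, 'finger_gap': 94.02225014655617}
```

View pics/top0.png

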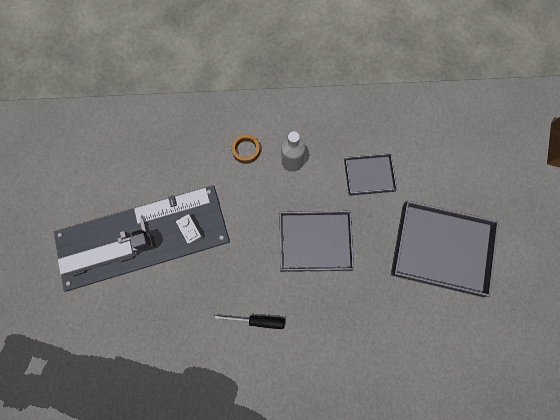

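View pics/scene0.png

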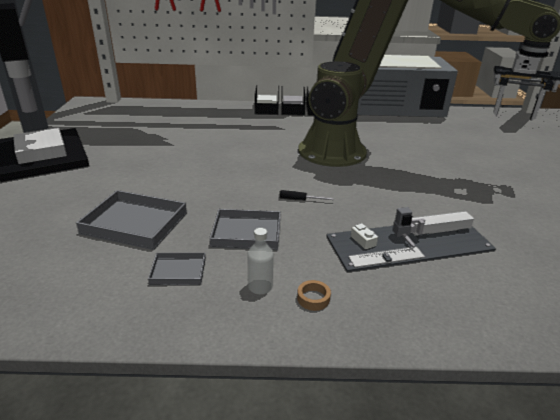

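The top view shows the gauge at (142,238): the head is at (137,235), the clip at (172,201) and the housing at (189,230). Tray candidates by pixel:
- (316,240), about 73x60 px, or 170x140 mm. It fits the given size.
- (445,250), about 220x180 mm, too big.
- (370,173), about 118x90 mm, too small.

I'll confirm with a crop and fit the poses.

```bash
python3 - <<'E'
from h import *
from scipy.optimize import least_squares
np.set_printoptions(precision=1,suppress=True)
t=imaging.camera("top")
g=trace(t,"gauge")[0]["region"].astype(np.uint8)
for n in ["tray"]:
  for d in trace(t,n)[:3]:
    cs,_=cv2.findContours(d["region"].astype(np.uint8),0,2); c=max(cs,key=cv2.contourArea)[:,0]
    W=np.array([ray(t,*p,28)[:2] for p in c],np.float32); print(n,d["p"],cv2.minAreaRect(W))
d=trace(t,"housing")[0]; cs,_=cv2.findContours(d["region"].astype(np.uint8),0,2); c=max(cs,key=cv2.contourArea)[:,0]
print("housing",cv2.minAreaRect(np.array([ray(t,*p,30)[:2] for p in c],np.float32)))
cs,_=cv2.findContours(g,0,2); c=max(cs,key=cv2.contourArea)[:,0]
W=np.array([ray(t,*p,10)[:2] for p in c],np.float32); (cx,cy),sz,a=cv2.minAreaRect(W); B=cv2.boxPoints(((cx,cy),sz,a)); print("plate",cx,cy,sz,a)
# long axis dir pointing to -world y (image right)
e=[B[1]-B[0],B[2]-B[1]]; e=max(e,key=np.linalg.norm); e=e/np.linalg.norm(e); e=-e if e[1]>0 else e
y=np.array([-e[1],e[0]]); o=np.array([cx,cy])+15*e-25*y
print("gauge yaw",np.arctan2(e[1],e[0]),"origin",o)
G=lambda p: np.r_[o+p[0]*e+p[1]*y,p[2]]
im=cv2.resize(t["img"][170:300,40:240],None,fx=4,fy=4,interpolation=cv2.INTER_CUBIC)
for p in [(0,60,14),(0,-3,88),(100,85,25),(-215,-50,10),(185,-50,10),(185,100,10),(-215,100,10),(165,97,14)]:
  q=(proj(t,G(p))[0]-[40,170]+.5)*4; cv2.circle(im,tuple(int(v) for v in q),4,(255,0,0),1)
cv2.imwrite("pics/crop1.png",im[:,:,::-1])
E
```

```text
tray 0.96 ((497.2919006347656, -572.2437133789062), (227.58438110351562, 186.55641174316406), 73.5865249633789)
tray 0.7 ((527.795654296875, -272.436279296875), (170.2462158203125, 144.08258056640625), 88.6204833984375)
tray 0.63 ((685.4666748046875, -415.5101013183594), (98.16297912597656, 117.24241638183594), 1.889413833618164)
housing ((568.1259155273438, 24.651134490966797), (69.50373840332031, 37.995269775390625), 28.139707565307617)
plate 559.8081665039062 145.477294921875 (156.2246551513672, 402.7128601074219) 14.689826011657715
gauge yaw -1.3144106 origin [539.4 124.6]
```

View pics/crop1.png

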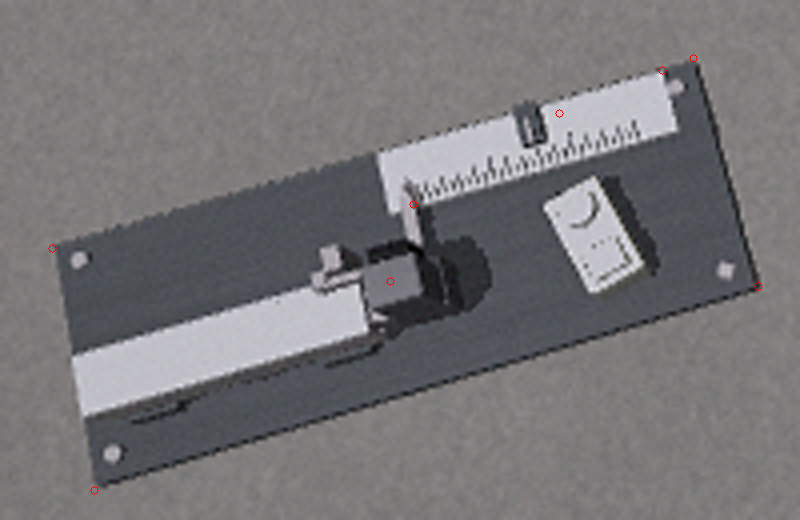

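The crop shows the plate fit is right, with its red corners on the plate's corners. The head is at (390,280) in the crop, the clip at (530,125), and the housing at (595,235) with its long axis about 28° in world. The tray meant is the 170x144 one at world (528,-272). Now I'll work out the move above the housing.

```bash
cat >> h.py <<'E'
from scipy.spatial.transform import Rotation as Ro
def go(x,y,z,yawdeg=None):
    s=monitor.read_state(); R=Ro.from_euler("xyz",s["eef_rot"])
    yaw=np.degrees(s["eef_rot"][2]); d=R.inv().apply(np.array([x,y,z])-s["eef_pos"])
    print("at",s["eef_pos"].round(1),np.degrees(s["eef_rot"]).round(2),"shift",d.round(1),"turn",None if yawdeg is None else round((yaw-yawdeg+180)%360-180,1))
E
python3 -c "
from h import *
go(567,25,190,28)"
```

```text
at [171.3 522.6 224.5] [180.    -0.   161.85] shift [-531.  -349.6   34.4] turn 133.8
```

Call:
arm_command(steps=[[0.7,-531,-350,34,134],[0.7,-531,-350,34,134],[0.7,-531,-350,34,134],[0.7,-531,-350,34,134],[0.7,-531,-350,34,134],[0.7,-531,-350,34,134],[0.7,-531,-350,34,134],[0.7,-531,-350,34,134],[0.7,-531,-350,34,134],[0.7,-531,-350,34,134],[0.7,-531,-350,34,134],[0.7,-531,-350,34,134],[0.7,-531,-350,34,134],[0.7,-531,-350,34,134],[0.7,-531,-350,34,134]])

```text
clock: 2.78
eef_pos: [566.9, 24.7, 190.5]
eef_rot: [3.142, -0.0, 0.488]
wrist_force: [0.8, 0.1, 0.5]
finger_gap: 65.8
finger_force: 0.0
```

```bash
python3 - <<'E'
from h import *
np.set_printoptions(precision=1,suppress=True)
w=imaging.camera("wrist")
d=trace(w,"housing")[0]; cs,_=cv2.findContours(d["region"].astype(np.uint8),0,2); c=max(cs,key=cv2.contourArea)[:,0]
print(d["p"],"housing",cv2.minAreaRect(np.array([ray(w,*p,40)[:2] for p in c],np.float32)))
save(w,"w1"); go(567,25,33,28)
R=w["view"]; print("cam",-R[:3,:3].T@R[:3,3])
E
```

```text
0.82 housing ((569.6744384765625, 28.969440460205078), (65.68212890625, 35.04693603515625), 28.70185089111328)
at [566.9  24.7 190.5] [180.   -0.   27.9] shift [  0.3  -0.2 157.5] turn -0.1
cam [638.5  64.1 350.5]
```

View pics/w1.png

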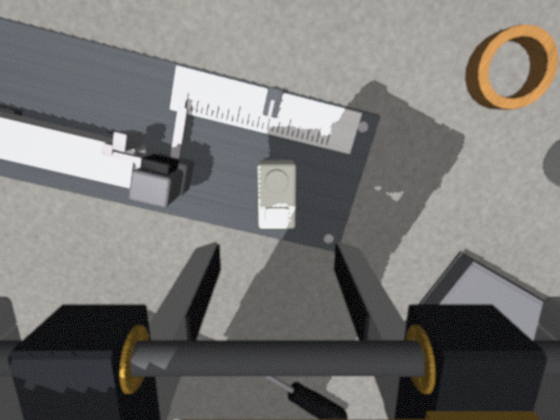

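The wrist view shows the housing at (277,195) between the fingers' planes, and the index clip's line at (271,102). I'll shift about 2-4 mm and descend.

```bash
python3 -c "
from h import *
go(569,28.5,33,28.5)"
```

```text
at [566.9  24.7 190.5] [180.    -0.    27.94] shift [  3.7  -2.4 157.5] turn -0.6
```

Call:
arm_command(steps=[[0.7,3.7,-2.4,50,-0.6],[0.7,3.7,-2.4,100,-0.6],[0.7,3.7,-2.4,140,-0.6],[0.7,3.7,-2.4,156,-0.6],[0.7,3.7,-2.4,156,-0.6],[0.3,3.7,-2.4,156,-0.6],[0.2,3.7,-2.4,156,-0.6],[0.2,3.7,-2.4,156,-0.6],[0.2,3.7,-2.4,156,-0.6],[0.2,3.7,-2.4,156,-0.6],[0.2,3.7,-2.4,146,-0.6],[0.2,3.7,-2.4,100,-0.6],[0.2,3.7,-2.4,40,-0.6],[0.2,3.7,-2.4,40,-0.6]], force=25)

```text
clock: 4.62
eef_pos: [570.8, 28.5, 155.4]
eef_rot: [3.138, -0.007, 0.497]
wrist_force: [0.5, -0.2, -2.4]
finger_gap: 35.7
finger_force: 25.0
```

```bash
python3 -c "
from h import *
go(528,-272,60,-2)
go(528,-272,60,0)"
```

```text
at [570.8  28.5 155.4] [179.78  -0.4   28.45] shift [-181.5  243.5   95.1] turn 30.5
at [570.8  28.5 155.4] [179.78  -0.4   28.45] shift [-181.5  243.5   95.1] turn 28.5
```

Call:
arm_command(steps=[[0.2,-30,41,0,0],[0.2,-66,90,0,0],[0.2,-102,139,0,0],[0.2,-139,188,0,0],[0.2,-165,225,0,0],[0.2,-180,245,10,0],[0.2,-180,245,40,0],[0.2,-180,245,80,0],[0.2,-180,245,108,0],[0.2,-180,245,117,0],[0.2,-180,245,117,0],[0.2,-180,245,117,0]])

```text
clock: 6.12
eef_pos: [528.0, -273.0, 34.6]
eef_rot: [3.14, -0.001, 0.497]
wrist_force: [0.5, 0.0, -1.8]
finger_gap: 35.7
finger_force: 25.0
```

Call:
arm_command(steps=[[0.2,0,0,3,0],[0.2,0,0,4,0],[0.5,0,0,4,0],[0.7,0,0,4,0],[0.7,0,0,4,0],[0.7,0,0,-10,0],[0.7,0,0,-60,0],[0.7,0,0,-120,0],[0.7,0,0,-160,0],[0.7,0,0,-160,0]])

```text
clock: 7.38
eef_pos: [528.4, -273.2, 197.8]
eef_rot: [3.136, -0.003, 0.497]
wrist_force: [0.4, 0.1, -1.0]
finger_gap: 65.6
finger_force: 0.0
```

```bash
python3 - <<'E'
from h import *
w=imaging.camera("wrist")
for n in ["housing","tray"]:
  for d in find_in(w,n)[:2]: r=d["rect"]; print(n,d["p"],r,ray(w,r[0],r[1],20))
save(w,"w2")
t=-75.31; 
go(539.4-0.967*1,124.6-.254,170,104.7)
E
```

```text
housing 0.58 [273.3, 197.2, 41.2, 64.6] [ 522.51871175 -271.96877107   20.        ]
tray 0.97 [473.6, 277.2, 172.9, 120.9] [ 547.93868161 -511.67552378   20.        ]
tray 0.84 [276.3, 184.7, 214.6, 197.2] [ 535.5908675  -268.40162525   20.        ]
at [ 527.1 -272.5  192.7] [-1.7993e+02  4.0000e-02  2.8450e+01] shift [ 199.  -343.5   22.9] turn -76.3
```

View pics/w2.png

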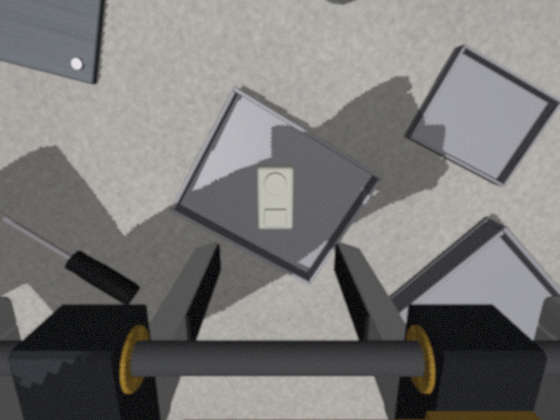

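The housing lies flat in the middle tray at (275,197). Next I'll fly to a viewpoint beyond the clip, with the yaw already set for the head.

```bash
python3 -c "
from h import *
go(602,-35,200,104.7)"
```

```text
at [ 527.1 -272.5  192.7] [-1.7993e+02  4.0000e-02  2.8450e+01] shift [ 179.  -173.1   -7.2] turn -76.3
```

Call:
arm_command(steps=[[0.7,179,-173,-7,-76.3],[0.7,179,-173,-7,-76.3],[0.7,179,-173,-7,-76.3],[0.7,179,-173,-7,-76.3],[0.7,179,-173,-7,-76.3],[0.7,179,-173,-7,-76.3],[0.7,179,-173,-7,-76.3],[0.7,179,-173,-7,-76.3],[0.7,179,-173,-7,-76.3],[0.7,179,-173,-7,-76.3]])

```text
clock: 8.78
eef_pos: [602.4, -35.3, 200.2]
eef_rot: [-3.141, -0.0, 1.826]
wrist_force: [0.0, 0.5, 0.2]
finger_gap: 65.6
finger_force: 0.0
```

```bash
python3 - <<'E'
from h import *
np.set_printoptions(precision=1,suppress=True)
w=imaging.camera("wrist"); save(w,"w3")
o=np.array([539.4,124.6]);a=-1.3144;e=np.array([np.cos(a),np.sin(a)]);y=np.array([-e[1],e[0]])
def gx(u,v,z): p=ray(w,u,v,z)[:2]-o; return np.array([p@e,p@y])
for n,z in dict(pointer=24,index_mark=24,grip_head=88,lock=68,scale_zero=14).items():
  for d in find_in(w,n)[:2]: r=np.array(d["rect"]); print(n,round(d["p"],2),r,gx(r[0],r[1],z))
print("clip line?",proj(w,np.r_[o+75*e+86*y,24]))
im=w["img"].copy()
for p in [(0,60,14),(0,-16,88),(0,10,88),(16,-16,88),(165,97,14),(165,57,14),(-15,97,14),(185,100,10),(185,-50,10),(100,57,14)]:
  q=proj(w,np.r_[o+p[0]*e+p[1]*y,p[2]])[0]; cv2.circle(im,tuple(int(v) for v in q),3,(255,0,0),1)
cv2.imwrite("pics/w3m.png",cv2.resize(im,None,fx=1.42,fy=1.42,interpolation=cv2.INTER_CUBIC)[:,:,::-1])
go(0,0,0)
E
```

```text
pointer 0.58 [280.2  14.5 106.2  23.7] [ 6.3 22.9]
index_mark 0.93 [345.   98.7  29.3  15.5] [77.7 84.6]
grip_head 0.87 [280.7  12.9 101.4  25.8] [20.8 22.8]
lock 0.59 [269.5   5.8   8.4  11.7] [11.  14.3]
scale_zero 0.68 [280.6 101.6 163.9 199.4] [80.1 23.5]
clip line? [[346.7  95.7]]
at [602.4 -35.3 200.4] [180.   -0.  104.7] shift [ 187.2 -573.7  200.5] turn None
```

View pics/w3m.png

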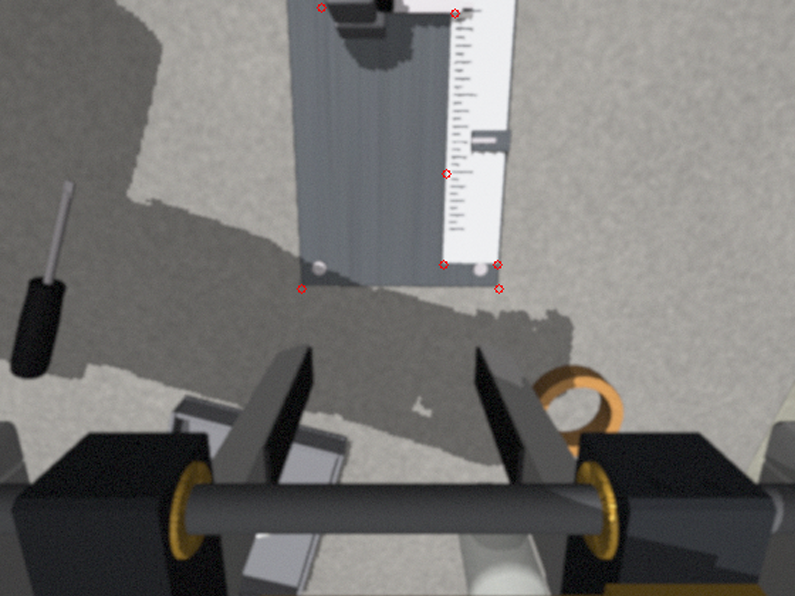

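The view shows the pointer near (465,12), the scale's zero at the top, and the clip's bright line at (484,140). The 50 mm mark is at about (460,95) and the 100 mm mark at about (460,172). I'll refine these by intensity profiles, without spending a picture.

```bash
python3 - <<'E'
from h import *
np.set_printoptions(precision=1,suppress=True,linewidth=150)
w=imaging.camera("wrist"); g=cv2.cvtColor(w["img"],cv2.COLOR_RGB2GRAY).astype(np.float32)
o=np.array([539.4,124.6]);a=-1.3144;e=np.array([np.cos(a),np.sin(a)]);y=np.array([-e[1],e[0]])
def prof(ys,z,xs):
  P=np.array([np.mean([cv2.remap(g,np.float32([[q[0]]]),np.float32([[q[1]]]),1)[0,0] for q in proj(w,[np.r_[o+x*e+yy*y,z] for yy in ys])]) for x in xs]); return P
xs=np.arange(60,92,.5)
P=prof([78,80,82,84,86],24,xs); m=P>(P.min()*.4+P.max()*.6)
for x,p in zip(xs,P): print(x,int(p),end="; ")
print()
xs=np.arange(0,160,.5)
for ys in ([66,67,68],[69,70,71],[72,73]):
  P=prof(ys,14,xs); md=np.median(P)
  mins=[(xs[i],int(P[i])) for i in range(1,len(P)-1) if P[i]<P[i-1] and P[i]<=P[i+1] and P[i]<md-25]; print(ys,int(md),mins)
E
```

```text
60.0 237; 60.5 238; 61.0 239; 61.5 238; 62.0 238; 62.5 238; 63.0 238; 63.5 238; 64.0 238; 64.5 238; 65.0 238; 65.5 238; 66.0 238; 66.5 238; 67.0 239; 67.5 239; 68.0 239; 68.5 238; 69.0 237; 69.5 234; 70.0 223; 70.5 204; 71.0 177; 71.5 148; 72.0 132; 72.5 119; 73.0 117; 73.5 116; 74.0 116; 74.5 124; 75.0 138; 75.5 160; 76.0 184; 76.5 201; 77.0 214; 77.5 215; 78.0 210; 78.5 194; 79.0 174; 79.5 150; 80.0 133; 80.5 119; 81.0 115; 81.5 112; 82.0 112; 82.5 111; 83.0 111; 83.5 113; 84.0 121; 84.5 137; 85.0 160; 85.5 185; 86.0 211; 86.5 222; 87.0 232; 87.5 236; 88.0 238; 88.5 239; 89.0 239; 89.5 239; 90.0 238; 90.5 238; 91.0 238; 91.5 238; 
[66, 67, 68] 233 [(np.float64(8.5), 173), (np.float64(18.5), 168), (np.float64(28.5), 177), (np.float64(38.0), 170), (np.float64(48.5), 180), (np.float64(58.0), 198), (np.float64(68.0), 199), (np.float64(78.5), 188), (np.float64(88.0), 192), (np.float64(98.5), 192), (np.float64(108.0), 183), (np.float64(118.0), 177), (np.float64(128.0), 185), (np.float64(138.0), 185)]
[69, 70, 71] 237 [(np.float64(8.5), 175), (np.float64(18.5), 183), (np.float64(28.5), 199), (np.float64(38.0), 196), (np.float64(48.5), 182), (np.float64(58.5), 204), (np.float64(68.0), 209), (np.float64(78.5), 190), (np.float64(88.0), 206), (np.float64(98.5), 197), (np.float64(108.0), 207), (np.float64(118.0), 201), (np.float64(128.0), 210), (np.float64(138.0), 205)]
[72, 73] 238 [(np.float64(48.5), 175), (np.float64(73.0), 194), (np.float64(80.5), 197), (np.float64(82.0), 198), (np.float64(98.5), 195)]
```

The scale marks read −1.7 mm in my frame, so its zero is at my x ≈ −1.7. The clip line is at 77.4 there, which makes the required extension about 79.1 mm.

```bash
python3 -c "
from h import *
go(538,126,71,104.69)"
```

```text
at [602.5 -35.3 200.5] [180.     0.   104.73] shift [172.4 -21.3 129.5] turn 0.0
```

Call:
arm_command(steps=[[0.55,60,-7,0,0],[0.55,120,-14,0,0],[0.55,160,-21,0,0],[0.55,172.4,-21.3,15,0],[0.55,172.4,-21.3,50,0],[0.55,172.4,-21.3,85,0],[0.55,172.4,-21.3,90,0],[0.55,172.4,-21.3,90,0]])

```text
clock: 10.12
eef_pos: [538.4, 125.6, 110.9]
eef_rot: [3.141, 0.0, 1.828]
wrist_force: [0.0, -0.1, 0.5]
finger_gap: 51.8
finger_force: 0.0
```

```bash
python3 - <<'E'
from h import *
w=imaging.camera("wrist"); save(w,"w4"); go(538,126,71,104.69)
o=np.array([539.0,126.2]);a=-1.3144;e=np.array([np.cos(a),np.sin(a)]);y=np.array([-e[1],e[0]])
t=imaging.camera("top"); A=w["img"].copy()
for p in [(-16,-16,88),(-16,10,88),(16,-16,88),(16,10,88),(-41,18,67),(-31,32,67),(-30,-18,49),(-30,18,49),(0,69,24),(-12,16,80),(12,16,80)]:
  q=proj(w,np.r_[o+p[0]*e+p[1]*y,p[2]])[0]; cv2.circle(A,tuple(int(v) for v in q),2,(255,0,0),1)
cv2.imwrite("pics/w4m.png",cv2.resize(A,None,fx=1.42,fy=1.42)[:,:,::-1])
E
```

```text
at [538.7 125.7 111.5] [1.7992e+02 1.0000e-02 1.0472e+02] shift [ 0.4 -0.6 40.5] turn 0.0
```

View pics/w4m.png

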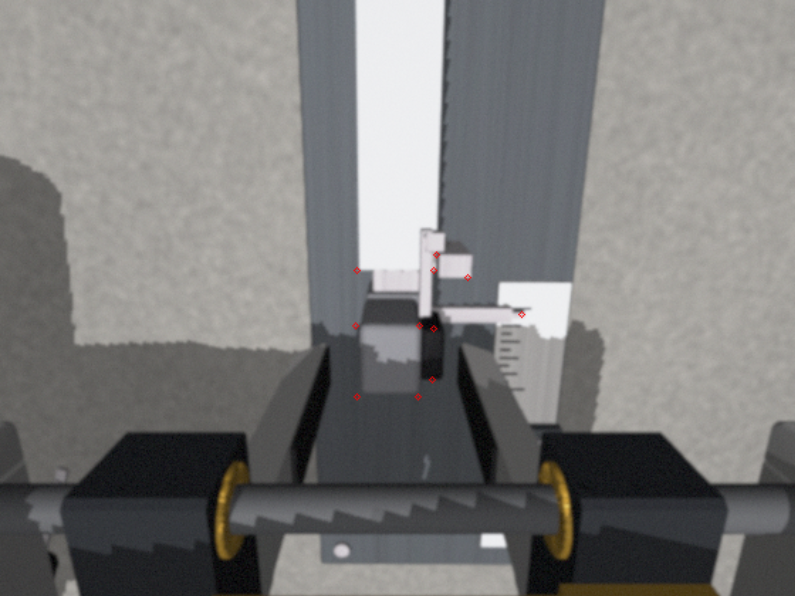

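The overlay matches the head within about 1.5 mm: block at (390,360), button at (432,350), pointer tip at (520,314). I'll nudge +1 in y, descend and squeeze.

Call:
arm_command(steps=[[0.55,0,1,15,0],[0.55,0,1,32,0],[0.55,0,1,39.5,0],[0.55,0,1,39.5,0],[0.35,0,1,39.5,0],[0.25,0,1,39.5,0],[0.2,0,1,39.5,0],[0.2,0,1,39.5,0],[0.2,0,1,39.5,0]], force=30)

```text
clock: 11.35
eef_pos: [538.3, 126.1, 71.4]
eef_rot: [-3.14, -0.0, 1.828]
wrist_force: [-8.5, -2.1, 6.5]
finger_gap: 28.7
finger_force: 30.0
```

Call:
arm_command(steps=[[0.2,-2,-0.5,0,0],[0.2,-8,-0.5,0,0],[0.2,-20,-0.5,0,0],[0.2,-35,-0.5,0,0],[0.2,-50,-0.5,0,0],[0.2,-62,-0.5,0,0],[0.2,-70,-0.5,0,0],[0.2,-75,-0.5,0,0],[0.2,-77,-0.5,0,0],[0.2,-77,-0.5,0,0],[0.2,-77,-0.5,0,0]])

```text
clock: 12.72
eef_pos: [557.3, 51.9, 71.4]
eef_rot: [-3.14, -0.001, 1.828]
wrist_force: [-10.2, 2.9, 7.4]
finger_gap: 28.8
finger_force: 30.0
```

```bash
python3 - <<'E'
from h import *
s=monitor.read_state(); print(s["eef_pos"],s["wrist_force"],s["finger_gap"])
w=imaging.camera("wrist"); t=imaging.camera("top"); sc=imaging.camera("scene")
o=np.array([539.0,126.2]);a=-1.3144;e=np.array([np.cos(a),np.sin(a)]);y=np.array([-e[1],e[0]])
print("tcp gauge",(s["eef_pos"][:2]-o)@e)
def crop(c,f,h):
  q=proj(c,np.r_[o+79*e+72*y,24])[0]; print(q)
  m=cv2.getRectSubPix(c["img"],(2*h,2*h),tuple(np.float32(q))); return cv2.resize(m,(390,390),interpolation=cv2.INTER_CUBIC)
cv2.imwrite("pics/c5.png",np.hstack([crop(w,1,70),crop(sc,1,25)])[:,:,::-1]); save(w,"w5"); save(sc,"s5"); save(t,"t5")
E
```

```text
[557.28709253  51.94439989  71.42169656] [-10.2121527    2.91328342   7.36726126] 28.78016921749866
tcp gauge 76.46573426579758
[387.96593876 244.60516695]
[384.71962086 250.18936032]
```

View pics/c5.png

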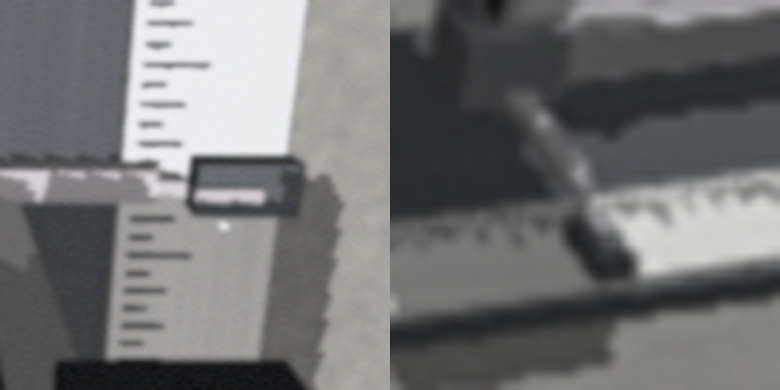

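The crop shows the pointer tip at about (185,186) and the clip line at about (230,196). At 4 px/mm that leaves roughly 2.4 mm to go, which agrees with 79.1 mm.

Call:
arm_command(steps=[[0.2,-1.2,0,0,0],[0.2,-2.4,0,0,0],[0.2,-2.4,0,0,0],[0.2,-2.4,0,0,0],[0.2,-2.4,0,0,0]])

```text
clock: 13.5
eef_pos: [557.9, 49.6, 71.4]
eef_rot: [-3.14, -0.001, 1.828]
wrist_force: [-10.5, 2.3, 7.8]
finger_gap: 28.5
finger_force: 30.0
```

```bash
python3 - <<'E'
from h import *
s=monitor.read_state(); print(s["eef_pos"],s["wrist_force"],s["finger_gap"])
w=imaging.camera("wrist"); g=cv2.cvtColor(w["img"],cv2.COLOR_RGB2GRAY).astype(np.float32)
o=np.array([539.0,126.2]);a=-1.3144;e=np.array([np.cos(a),np.sin(a)]);y=np.array([-e[1],e[0]])
print("tcp gauge",(s["eef_pos"][:2]-o)@e)
def prof(ys,z,xs):
  q=proj(w,[np.r_[o+x*e+yy*y,z] for x in xs for yy in ys]).astype(np.float32).reshape(len(xs),-1,2)
  return cv2.remap(g,q[...,0].copy(),q[...,1].copy(),1).mean(1).astype(int)
xs=np.arange(70,90,.5); print(xs)
for ys in ([50,52],[60,62],[66,67],[68,69],[80,82,84],[86,88]): print(ys,prof(ys,24.5,xs))
print(proj(w,[np.r_[o+40*e+66*y,14],np.r_[o+100*e+66*y,14]]))
xs=np.arange(20,72,.5);P=prof([64,65],14,xs);print([(xs[i],P[i]) for i in range(1,len(P)-1) if P[i]<P[i-1] and P[i]<=P[i+1]])
xs=np.arange(87,115,.5);P=prof([64,65],14,xs);print([(xs[i],P[i]) for i in range(1,len(P)-1) if P[i]<P[i-1] and P[i]<=P[i+1]])
q=proj(w,np.r_[o+79*e+72*y,24])[0]
cv2.imwrite("pics/c6.png",cv2.resize(cv2.getRectSubPix(w["img"],(100,75),tuple(np.float32(q))),(800,600),interpolation=cv2.INTER_CUBIC)[:,:,::-1])
E
```

```text
[557.85864567  49.64714732  71.39327487] [-10.47346383   2.27910874   7.76000742] 28.544412519575438
tcp gauge 78.83283374893921
[70.  70.5 71.  71.5 72.  72.5 73.  73.5 74.  74.5 75.  75.5 76.  76.5
 77.  77.5 78.  78.5 79.  79.5 80.  80.5 81.  81.5 82.  82.5 83.  83.5
 84.  84.5 85.  85.5 86.  86.5 87.  87.5 88.  88.5 89.  89.5]
[50, 52] [ 99  97  97  91  86  82  78  80  90 109 138 159 168 160 147 137 129 127
 128 130 130 128 127 127 126 120 110  95  80  67  61  60  61  64  63  62
  61  61  61  61]
[60, 62] [206 181 163 191 214 224 213 181 154 138 151 172 192 202 205 205 202 196
 189 182 179 172 164 156 149 146 145 145 131 114  99 114 131 148 156 159
 158 151 132 113]
[66, 67] [236 236 236 237 236 236 237 235 231 218 185 143 109  92 110 141 175 198
 208 211 209 200 190 178 169 164 160 155 139 121 104 112 126 143 154 159
 162 162 162 162]
[68, 69] [231 231 231 233 233 232 232 229 227 224 217 198 171 140 132 144 169 192
 202 207 209 203 194 183 168 162 159 161 158 155 153 153 155 157 159 160
 159 159 160 161]
[80, 82, 84] [ 73  66  76  92 100 105 107 107 107 107 107 105 104 105 121 1
[... 161 characters left out ...]
04 105 120 142 165 181
 188 188 180 164 141 118 100  87  78  77  93 112 133 146 152 155 155 154
 153 153 153 153]
[[379.96758021 180.07195788]
 [372.53696096 263.76486494]]
[(np.float64(25.0), np.int64(146)), (np.float64(29.5), np.int64(151)), (np.float64(34.5), np.int64(155)), (np.float64(40.0), np.int64(150)), (np.float64(44.5), np.int64(156)), (np.float64(50.0), np.int64(162)), (np.float64(55.0), np.int64(173)), (np.float64(60.0), np.int64(158)), (np.float64(64.5), np.int64(165)), (np.float64(69.5), np.int64(151))]
[(np.float64(89.5), np.int64(101)), (np.float64(95.0), np.int64(105)), (np.float64(99.5), np.int64(95)), (np.float64(105.0), np.int64(104)), (np.float64(109.5), np.int64(100))]
```

View pics/c6.png

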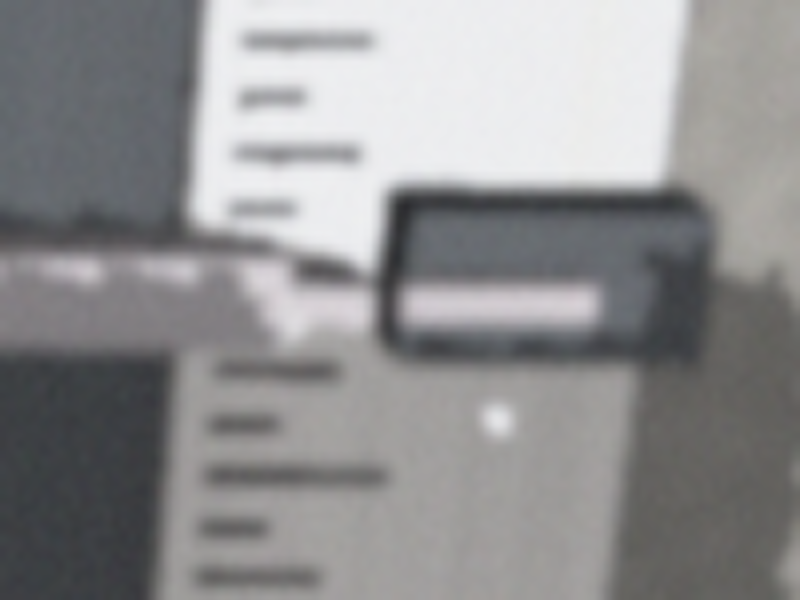

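The crop shows the pointer tip centre at about row 307, level with the clip line at row 303, which is within 0.4 mm. By kinematics the extension is 78.9 mm against a mark of 79.1-79.4 mm, and the button is squeezed in (gap 28.5 mm). The arm is at rest, so I'm handing the job in.

```bash
python3 -c "
from h import *
print(abs(monitor.read_state()['qd']).max()); print(job.sign_off())"
```

```text
0.0021530089632231077
the job is handed in; nothing more can be done
None
```

The job is handed in: the housing is in the 140 x 170 mm tray, and the gauge arm is held at rest with the button squeezed in and the pointer level with the index mark, to within about 0.5 mm by my measurements.

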